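# Roll down the oak facing of the router shelf

### The arm

A 6-joint arm with a two-finger parallel gripper is mounted at the origin on the work surface. World frame = base frame: x ahead of the robot, y to its left, z up, the work surface at z = 0. Lengths are in m, angles in rad, forces in N, time in s.
With the tool pointing down it reaches from about 0.325 to 0.9 m from the base axis. Payload 6.1 kg.
Tool frame: the origin (TCP) lies midway between the tips of the shut fingers; the grasp point (between the pads) lies r.grip_depth behind it (r.grip_depth is the distance from the TCP to the grasp point, in m); z points along the fingers, y is the line along which they close (so a half turn about z gives the same grasp; the last joint's range is limited). The gripper opens to 85 mm and grips with 20 to 120 N. Pads are 22 mm wide; open, the fingers measure 114 mm over their backs; the gripper's body (76 mm by 85 mm) begins 54 mm behind the grasp point. The pads swing forward as they close: fully open they stand 13 mm farther back than shut.
Start: joints at [-1.461, 0.22, 1.526, -0, 1.395, -0.126], TCP at [0.146, -0.608, 0.231] pointing down, gripper open.
Joint ranges: [-2.98, 2.98], [-0.91, 2.08], [0.09, 2.57], [-1.24, 4.39], [0.2, 2.65], [-2.68, 2.68]. Speed limits (rad/s): [2.57, 2.57, 3.01, 3.14, 3.14, 3.14].

### API

Orientations are given as a rotation vector (axis times angle).
In Python, from plant import read_state, imaging, ticket, spotter, r gives the robot as it stands.
- The arm moves only by the tool servo_tool, never from a script. Its argument "targets" is a list of rows, each an object with "slide": the shift along the tool's x, y, z in fractions of the full range, 1 being 80 cm, a list of three; "angular": the turn, a rotation vector about the tool's x, y, z in shares of pi/2 rad (1.0 is pi/2 rad), a list of three; "jaw": the opening, from 0 (shut) to 1 (fully open). In form: [{"slide": [x, y, z], "angular": [ax, ay, az], "jaw": jaw}, ...]. A call has 1 to 5 rows; each row is the pose to reach, as a shift and turn from the pose commanded when the call began, along the tool's axes at that moment; what a row does not reach only later rows make up. A row lasts 1/10 s, in which the tool goes at most 50 mm and 8.59 degrees, less where a joint would pass 70% of its speed; a pose out of reach is approached as far as the arm can. No shift or turn number may pass 1 either way. A call with a gripper value outside its range is refused whole. The fingers move at their own pace and stop on an object; "force" is the grip in N (left out, the last holds). Time passes only in rows, so rows that repeat a pose let the fingers close. It gives the time, the measured TCP pose, the force, the opening and the grip force at its end, in the units of the state.
- read_state(): the state, without advancing time (a new reading comes with each control period).
- imaging.snapshot(name): name is "scene" or "top" or "wrist"; returns (picture, depth): 480x640x3 uint8, red, green, blue; 480x640 float32, m along the optical axis (not along the pixel's ray), 0 where there is no reading.
- imaging.get_calibration(name): a dict with "fx", "fy", "cx", "cy" (pixels), "R" (3x3) and "t" (3): a world point X has camera coordinates R X + t. Camera axes: x right, y down, z forward; pixel columns grow to the right and rows downward; lengths in m; the calibration is good to about 2 mm. A picture is of the moment at which its call begins: read the wrist's pose just before it. get_calibration takes no time and is no camera call; for the wrist camera it gives the pose at the moment of the call.
- ticket.sign_off(): hands the job in; it is judged then, once.
Trained networks look in the newest picture that a camera, given by its name, has taken for a name from the list of things; names that differ only in an ending like _2 or _b are one class to them, and where a whole thing is asked for, a point or a joint stands for the part that bears it (a point fixed in the world has none). Each returns a list of dicts, best first, with "score" (0 to 1); they miss things now and then, are a little off and sometimes report something else, mostly with a low value. They report only what shows in the picture. A call takes as long as a camera call.
- spotter.outline_of(thing, camera): "pixels" (480x640 bool, what is visible of it).
- spotter.pinpoint(thing, camera): "at" ([x, y, z] in m, in world coordinates, good to about 4 mm: a listed point, or the origin of a listed thing).
The state is a dict: "t": time; "q": joint angles; "qvel": joint speeds; "tau": joint torques, N m; "tool_pos": TCP position; "eef_rot": TCP orientation; "force": force on the tool from outside, world axes, zero at the start; "torque": the same for the moment, N m; "grip_width": opening from 0.0 (shut) to 1.0 (fully open); "finger_force": force on a finger pad.
Only numpy, scipy, OpenCV 4.12 (cv2) and the standard library are available. Lean on these libraries where they do the work, as an engineer would, in place of code of your own. Each camera call takes 0.05 s, during which the arm holds its last target. There are 200 camera calls.

### The job

Take the red palm-grip roller from its wooden rest and roll it over the row of seven oak staves on the shelf board, from one end to the other with a steady, moderate push, until every stave is bedded flush with the white lipping. Do not press so hard that the wood is dented, and do not touch the board or its mat with the gripper. Then stand the roller back in its rest, and leave the other things on the desk where they are.

Things in the scene. Friction and masses are not known exactly. Their poses are not given: they have to be found in the camera images.
- shelf: Shelf board 300 x 110 x 18 mm, plywood with white lipping, fixed in place on a smaller black foam mat; its ends overhang. Origin: centre of its underside; y along its length, x across, z up; the flush top (white lipping) is 18 mm above. In its recess lie seven oak staves side by side, each 34 mm (along y) x 88 mm (along x), over y = -119 to +119 mm, standing up to 2.5 mm above the lipping
- mat: Black foam-rubber mat, 130 (x) x 150 (y) x 20 mm, on the desk under the board's middle. Origin: centre of its underside, 20 mm below the board's origin, axes as the board's. Springy: under a working push of the roller the board sinks by about 1 mm in its middle and also tips about its x axis, so that it goes down by up to 10 mm near its ends; it comes back up when unloaded
- end_a (a point): Point on the flush top of the white end lipping (31 mm long) at the +y end of the board, on its centre line, 131 mm from the middle, 12 mm beyond the first stave
- end_b (a point): The same at the -y end of the board, 12 mm beyond the seventh stave
- stave1 (a joint): How far the stave next to end_a has gone down, m: 0 to 0.001 at the start, 0.0025 when fully bedded and flush. Each stave sits in tacky adhesive: it needs about 9 N to start and 13 N to go fully down, and stays where it was pressed. More than 28 N from the roller dents the wood
- stave2 (a joint): the same for the second stave
- stave3 (a joint): the same for the third stave
- stave4 (a joint): the same for the middle stave
- stave5 (a joint): the same for the fifth stave
- stave6 (a joint): the same for the sixth stave
- stave7 (a joint): the same for the seventh stave, next to end_b
- roller: Roller, about 0.4 kg: black rubber wheel 38 mm in diameter and 60 mm wide in a steel yoke 78 mm wide, with a red block-shaped palm grip above it, 72 mm along the axle, 26 mm thick, from 56 to 102 mm above the origin. Origin: lowest point of the wheel when upright; x along the wheel's axle, y the rolling direction, z up through the grip
- roller_grip (a point): Middle of the red grip, 82 mm above the roller's origin
- wheel (a joint): Turn of the wheel in its yoke, rad, 0 at the start, endless either way; it turns with slight friction as the roller is rolled (19 mm of path per rad)
- rest: Dark wooden rest, fixed to the desk: open box 108 (x) x 66 (y) x 26 mm, walls 6 mm, with a padded V groove along x inside that holds the wheel. Origin: centre of the underside
- rest_seat (a point): Where the roller's origin sits when it stands upright in the rest with its axle along the rest's x: 6 mm above the desk, in the middle of the rest
- mug: black mug, 95 mm high
- phone: phone lying flat, 74 x 150 x 8 mm
- glue: yellow glue bottle, 52 mm in diameter, 150 mm high
- spare_stave: spare oak stave lying flat, 88 x 34 x 5 mm
- mouse: grey computer mouse, 105 x 62 x 31 mm
- tape_measure: yellow tape measure, 66 x 36 x 64 mm
- screwdriver: screwdriver lying flat

How it is judged:
By the outcome, as a careful person would: the job done as asked, in the order asked, and still so for the second after the job is handed in, with the robot touching nothing.
It also fails if it takes over 72 s, if anything falls off the work surface, if the arm or the gripper's body presses on something with over 40 N, if the wrist force passes 120 N, or if a joint passes its speed limit or range.

## Working session

There is one attempt and no reset: what is moved stays moved. The work goes in short steps, Python scripts to look and compute and a tool call to move; the robot and the scene stay as the last step left them, time stands still between calls to the robot, and variables do not carry over. Pictures are saved under pics/ and viewed, at most 10 in all, crops included, and the job is handed in when it is done.

Besides the shell and the picture viewer there is one more tool, called after "Request:" as name(argument=value, ...), one argument or row to a line, values as JSON. servo_tool: Moves the arm, as the interface text tells. Its arguments: {"type":"object","properties":{"targets":{"type":"array"},"force":{"type":"number"}},"required":["targets"]}

```bash
mkdir -p pics; ls; python3 - <<'E'
from plant import read_state, imaging, ticket, spotter, r
import cv2,numpy as np
print(read_state()); print(r.grip_depth)
for c in ["top","scene"]:
    p,d=imaging.snapshot(c); cv2.imwrite(f"pics/{c}0.png",p[:,:,::-1])
    np.savez(f"{c}0.npz",p=p,d=d)
    for n in ["shelf","end_a","end_b","roller","roller_grip","rest","rest_seat","mat"]:
        for o in spotter.pinpoint(n,c)[:2]: print(c,n,round(o["score"],2),np.round(o["at"],4))
E
```

```text
pics
{'t': 0.0, 'q': array([-1.46113184e+00,  2.21265038e-01,  1.52757936e+00,  1.69378873e-05,
        1.39467426e+00, -1.26113727e-01]), 'qvel': array([-1.60382019e-03,  1.65426835e-03,  4.49413268e-04, -3.95507185e-05,
        1.73717232e-03,  7.34291168e-04]), 'tau': array([ 8.78167411e-04, -4.96896529e+01, -3.89391947e+01,  1.24394905e-04,
        1.12094780e-02, -1.18423014e-05]), 'tool_pos': array([ 0.14592889, -0.60712526,  0.23019192]), 'eef_rot': array([-3.11787536e+00, -3.69271121e-01, -5.10398921e-05]), 'force': array([ 0.04307033,  0.67442611, -0.4012347 ]), 'torque': array([-0.0313586 , -0.00288316, -0.0215292 ]), 'finger_force': 0.0, 'grip_width': 0.9965624232423218}
0.0187
top shelf 0.83 [ 0.4993 -0.1885  0.0168]
top shelf 0.35 [ 0.4679 -0.058   0.039 ]
top end_a 0.65 [ 0.532  -0.3087  0.0379]
top end_a 0.6 [ 0.4674 -0.0583  0.0414]
top end_b 0.65 [ 0.532  -0.3087  0.0379]
top end_b 0.6 [ 0.4674 -0.0583  0.0414]
top roller 0.92 [0.5253 0.172  0.0049]
top roller_grip 0.63 [0.5267 0.1679 0.0888]
top rest 0.91 [0.5256 0.172  0.0047]
top rest_seat 0.88 [0.5274 0.1724 0.0092]
top mat 0.73 [ 0.4973 -0.1808  0.0048]
top mat 0.63 [0.5259 0.1676 0.0037]
scene shelf 0.72 [ 0.5015 -0.1841  0.0215]
scene shelf 0.61 [0.5247 0.1753 0.0019]
scene end_a 0.85 [ 0.5306 -0.319   0.0387]
scene end_a 0.77 [ 0.4622 -0.0542  0.0414]
scene end_b 0.85 [ 0.5306 -0.319   0.0387]
scene end_b 0.77 [ 0.4622 -0.0542  0.0414]
scene roller 0.86 [0.5266 0.1734 0.0104]
scene roller_grip 0.85 [0.5262 0.1761 0.0909]
scene rest 0.82 [0.5269 0.1727 0.0028]
scene rest_seat 0.91 [0.5276 0.173  0.0068]
scene mat 0.9 [ 0.5012 -0.1879 -0.0033]
scene mat 0.4 [0.5293 0.1701 0.0077]
```

View pics/top0.png

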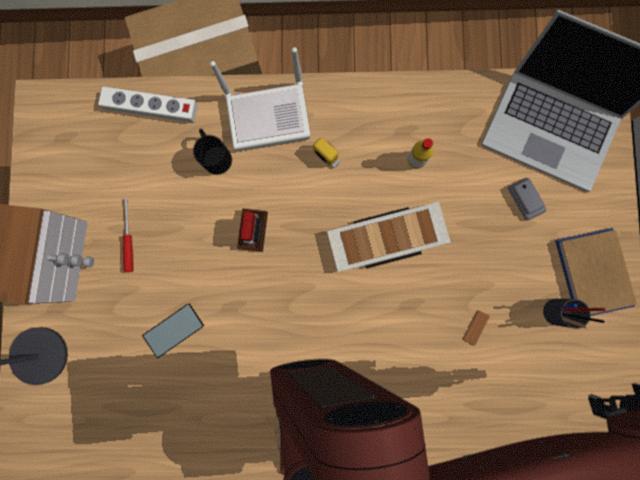

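View pics/scene0.png

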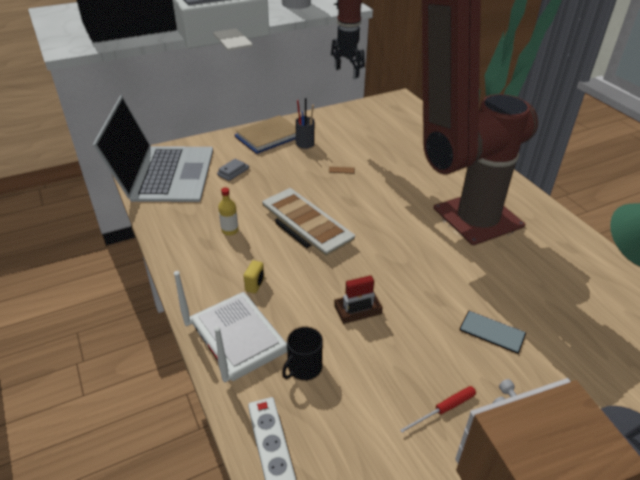

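The top view shows the shelf at about (388,237), with its long axis tilted. The roller stands in its rest at (250,230), with nothing close to either. Next I'll measure the yaws and centres from depth.

```bash
cat > h.py <<'E'
from plant import read_state, imaging, ticket, spotter, r
import cv2,numpy as np
from scipy.spatial.transform import Rotation as Ro
def cloud(d,K):
    v,u=np.mgrid[:480,:640]
    X=np.stack([(u-K["cx"])/K["fx"]*d,(v-K["cy"])/K["fy"]*d,d],-1)
    return (X-K["t"])@K["R"]
def rect(P,lab):
    c,s,a=cv2.minAreaRect((P[:,:2]*1000).astype(np.float32)); 
    print(lab,len(P),"c",np.round(c,1),"size",np.round(s,1),"ang",round(a,2),"z",np.round(np.percentile(P[:,2],[5,50,95])*1000,1))
E
python3 - <<'E'
from h import *
for c in ["top","scene"]:
    z=np.load(c+"0.npz"); p,d=z["p"].astype(int),z["d"]
    P=cloud(d,imaging.get_calibration(c)); ok=d>0
    b=ok&(abs(P[...,0]-.5)<.12)&(abs(P[...,1]+.187)<.18)&(P[...,2]>.03)&(P[...,2]<.05)
    rect(P[b],c+" board")
    g=ok&(abs(P[...,0]-.526)<.07)&(abs(P[...,1]-.172)<.07)
    rect(P[g&(P[...,2]>.1)&(P[...,2]<.12)],c+" grip")
    rect(P[g&(P[...,2]>.02)&(P[...,2]<.04)],c+" rest")
    rect(P[g&(P[...,2]>.015)],c+" rest+roller")
    red=(p[...,0]>120)&(p[...,1]<60)&g; rect(P[red&(P[...,2]>.095)],c+" red")
    w=b&(p.min(-1)>150)
    rect(P[w],c+" white")
E
```

```text
top board 4879 c [ 500.5 -187.7] size [110.4 301.5] ang 13.98 z [34.6 39.1 43.3]
top grip 294 c [526.1 170.3] size [26.7 72. ] ang 81.78 z [102.  106.5 110.6]
top rest 390 c [526.1 170.1] size [ 67.2 108.3] ang 82.68 z [21.4 26.3 37.9]
top rest+roller 835 c [526.1 170.1] size [ 67.2 108.3] ang 82.68 z [ 20.5  39.2 109.2]
top red 198 c [525.6 168.9] size [20.1 64.7] ang 80.99 z [102.9 107.2 110.7]
top white 1541 c [ 500.1 -187.6] size [109.2 300.5] ang 13.99 z [34.1 37.8 41.6]
scene board 2482 c [ 500.4 -181.5] size [118.8 309.1] ang 14.46 z [32.4 37.  41.5]
scene grip 230 c [526.9 176.4] size [29.9 71.5] ang 84.23 z [101.1 105.5 109.5]
scene rest 453 c [526.8 177.1] size [ 72.  111.6] ang 79.79 z [20.8 25.9 38.3]
scene rest+roller 1280 c [526.8 177.1] size [ 72.  111.6] ang 79.79 z [ 18.   49.9 106.7]
scene red 74 c [526.4 173. ] size [13.6 60.1] ang 84.23 z [102.9 106.2 110.1]
scene white 655 c [ 498.1 -184.8] size [115.  303.8] ang 13.61 z [32. 36. 40.]
```

The rows are not in the units I measure in: shifts go in shares of 80 cm and turns go in shares of pi/2 rad. I convert before sending: -66.7 cm / 80 = -0.8338, 55.1 cm / 80 = 0.6888, 0.366 rad / 1.5708 = 0.233.

Request:
servo_tool(
  targets=[
    {"slide": [0.6888,-0.8338,0],"angular": [0,0,0.233],"jaw": 1},
    {"slide": [0.6888,-0.8338,0],"angular": [0,0,0.233],"jaw": 1},
    {"slide": [0.6888,-0.8338,0],"angular": [0,0,0.233],"jaw": 1},
    {"slide": [0.6888,-0.8338,0],"angular": [0,0,0.233],"jaw": 1},
    {"slide": [0.6888,-0.8338,0],"angular": [0,0,0.233],"jaw": 1},
  ],
)

```text
t: 1.4
tool_pos: [0.2563, -0.3813, 0.2314]
eef_rot: [3.135, -0.205, 0.001]
force: [1.0, -0.5, 0.5]
grip_width: 1.003
finger_force: 0.0
```

```bash
cat >> h.py <<'E'
def to(xyz,yaw_deg):
    s=read_state(); R=Ro.from_rotvec(s["eef_rot"])
    y=np.radians(yaw_deg); x=[np.cos(y),np.sin(y),0]; T=np.array([x,np.cross([0,0,-1],x),[0,0,-1]]).T
    print("t",round(s["t"],2),"pos",np.round(s["tool_pos"],4),"rot",np.round(s["eef_rot"],4),"F",np.round(s["force"],2),"grip",round(s["grip_width"],3),round(s["finger_force"],1))
    print("slide cm",np.round(R.inv().apply(np.array(xyz)-s["tool_pos"])*100,2),"ang",np.round((R.inv()*Ro.from_matrix(T)).as_rotvec(),4))
E
python3 -c "
from h import *
to([.526,.170,.23],-7.5);print(read_state()['q'])"
```

```text
t 1.4 pos [ 0.2563 -0.3813  0.2314] rot [ 3.1345e+00 -2.0540e-01  7.0000e-04] F [ 1.04 -0.55  0.54] grip 1.003 0.0
slide cm [ 19.54 -58.18   0.13] ang [ 0.0003 -0.0005  0.    ]
[-1.15112353e+00 -1.87612677e-01  1.93957874e+00  2.59647242e-04
  1.38913024e+00  5.50515766e-01]
```

In the tool's units: -58.2 cm / 80 = -0.7275, 19.5 cm / 80 = 0.2438.

Request:
servo_tool(
  targets=[
    {"slide": [0.2438,-0.7275,0],"angular": [0,0,0],"jaw": 1},
    {"slide": [0.2438,-0.7275,0],"angular": [0,0,0],"jaw": 1},
    {"slide": [0.2438,-0.7275,0],"angular": [0,0,0],"jaw": 1},
    {"slide": [0.2438,-0.7275,0],"angular": [0,0,0],"jaw": 1},
    {"slide": [0.2438,-0.7275,0],"angular": [0,0,0],"jaw": 1},
  ],
)

```text
t: 1.9
tool_pos: [0.3659, -0.1566, 0.2318]
eef_rot: [3.134, -0.205, 0.002]
force: [1.1, -1.4, 0.0]
grip_width: 1.002
finger_force: 0.0
```

```bash
python3 -c "
from h import *
to([.526,.170,.23],-7.5)"
```

```text
t 1.9 pos [ 0.3659 -0.1566  0.2318] rot [ 3.1341e+00 -2.0520e-01  2.3000e-03] F [ 1.14 -1.4   0.01] grip 1.002 0.0
slide cm [ 11.62 -34.47   0.17] ang [ 0.0007 -0.0015  0.0001]
```

In the tool's units: -33 cm / 80 = -0.4125, 11 cm / 80 = 0.1375.

Request:
servo_tool(
  targets=[
    {"slide": [0.1375,-0.4125,0],"angular": [0,0,0],"jaw": 1},
    {"slide": [0.1375,-0.4125,0],"angular": [0,0,0],"jaw": 1},
    {"slide": [0.1375,-0.4125,0],"angular": [0,0,0],"jaw": 1},
    {"slide": [0.1375,-0.4125,0],"angular": [0,0,0],"jaw": 1},
    {"slide": [0.1375,-0.4125,0],"angular": [0,0,0],"jaw": 1},
  ],
)

```text
t: 2.4
tool_pos: [0.4752, 0.0688, 0.2317]
eef_rot: [3.135, -0.204, 0.002]
force: [1.0, -0.5, 0.4]
grip_width: 1.003
finger_force: 0.0
```

In the tool's units: -9.5 cm / 80 = -0.1188, 3 cm / 80 = 0.0375.

Request:
servo_tool(
  targets=[
    {"slide": [0.0375,-0.1188,0],"angular": [0,0,0],"jaw": 1},
    {"slide": [0.0375,-0.1188,0],"angular": [0,0,0],"jaw": 1},
    {"slide": [0.0375,-0.1188,0],"angular": [0,0,0],"jaw": 1},
    {"slide": [0.0375,-0.1188,0],"angular": [0,0,0],"jaw": 1},
    {"slide": [0.0375,-0.1188,0],"angular": [0,0,0],"jaw": 1},
  ],
)

```text
t: 2.9
tool_pos: [0.5162, 0.1561, 0.2312]
eef_rot: [3.134, -0.205, -0.001]
force: [0.4, 0.3, 0.3]
grip_width: 1.001
finger_force: 0.0
```

```bash
python3 - <<'E'
from h import *
to([.526,.170,.20],-7.5)
p,d=imaging.snapshot("wrist"); K=imaging.get_calibration("wrist"); cv2.imwrite("pics/w1.png",p[:,:,::-1])
P=cloud(d,K); g=(d>0)&(abs(P[...,0]-.526)<.08)&(abs(P[...,1]-.172)<.08)
rect(P[g&(P[...,2]>.1)&(P[...,2]<.12)],"grip")
rect(P[g&(P[...,2]>.018)&(P[...,2]<.034)],"rest")
E
```

```text
t 2.9 pos [0.5162 0.1561 0.2312] rot [ 3.1344e+00 -2.0490e-01 -7.0000e-04] F [0.38 0.28 0.3 ] grip 1.001 0.0
slide cm [ 0.79 -1.51  3.12] ang [0.0005 0.0004 0.0003]
grip 4358 c [525.2 173.3] size [26.  71.3] ang 82.16 z [102.8 107.  108.3]
rest 3258 c [524.8 173.2] size [ 66.1 107.8] ang 82.48 z [22.9 25.6 30.6]
```

Request:
servo_tool(
  targets=[
    {"slide": [0.0075,-0.0188,0.05],"angular": [0,0,0],"jaw": 1},
    {"slide": [0.0075,-0.0188,0.1],"angular": [0,0,0],"jaw": 1},
    {"slide": [0.0075,-0.0188,0.125],"angular": [0,0,0],"jaw": 1},
    {"slide": [0.0075,-0.0188,0.125],"angular": [0,0,0],"jaw": 1},
    {"slide": [0.0075,-0.0188,0.125],"angular": [0,0,0],"jaw": 1},
  ],
)

```text
t: 3.45
tool_pos: [0.5248, 0.1699, 0.1322]
eef_rot: [-3.135, 0.207, -0.001]
force: [0.8, -0.3, 0.3]
grip_width: 1.0
finger_force: 0.0
```

```bash
python3 - <<'E'
from h import *
to([.5254,.1718,.069],-7.6)
E
```

```text
t 3.45 pos [0.5248 0.1699 0.1322] rot [-3.1347e+00  2.0700e-01 -9.0000e-04] F [ 0.79 -0.3   0.35] grip 1.0 0.0
slide cm [ 0.04 -0.2   6.32] ang [-0.0001 -0.0005  0.0007]
```

In the tool's units: 6.3 cm / 80 = 0.0788, 5 cm / 80 = 0.0625.

Request:
servo_tool(
  targets=[
    {"slide": [0,-0.0025,0.0375],"angular": [0,0,0],"jaw": 1},
    {"slide": [0,-0.0025,0.0625],"angular": [0,0,0],"jaw": 1},
    {"slide": [0,-0.0025,0.0788],"angular": [0,0,0],"jaw": 1},
    {"slide": [0,-0.0025,0.0788],"angular": [0,0,0],"jaw": 1},
    {"slide": [0,-0.0025,0.0788],"angular": [0,0,0],"jaw": 0.6},
  ],
)

```text
t: 3.95
tool_pos: [0.5259, 0.1729, 0.0698]
eef_rot: [-3.134, 0.205, -0.003]
force: [0.0, 0.0, 0.6]
grip_width: 0.859
finger_force: 0.0
```

Request:
servo_tool(
  targets=[
    {"slide": [0,0,0],"angular": [0,0,0],"jaw": 0},
    {"slide": [0,0,0],"angular": [0,0,0],"jaw": 0},
    {"slide": [0,0,0],"angular": [0,0,0],"jaw": 0},
    {"slide": [0,0,0],"angular": [0,0,0],"jaw": 0},
    {"slide": [0,0,0],"angular": [0,0,0],"jaw": 0},
  ],
  force=80,
)

```text
t: 4.45
tool_pos: [0.5254, 0.1731, 0.0693]
eef_rot: [-3.134, 0.204, -0.002]
force: [-1.0, -0.4, 6.2]
grip_width: 0.295
finger_force: 78.7
```

```bash
python3 - <<'E'
from h import *
to([.5254,.1718,.069],-7.6)
p,d=imaging.snapshot("wrist"); cv2.imwrite("pics/w2.png",p[:,:,::-1])
E
```

```text
t 4.45 pos [0.5254 0.1731 0.0693] rot [-3.1345e+00  2.0430e-01 -2.1000e-03] F [-0.96 -0.4   6.22] grip 0.295 78.7
slide cm [0.02 0.13 0.03] ang [-0.0005 -0.0013  0.0025]
```

View pics/w2.png

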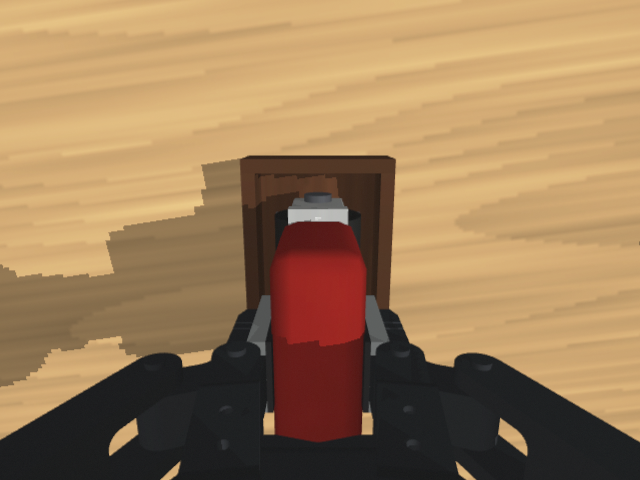

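The red grip is held squarely at (318,340), between the pads. Now I'll lift.

In the tool's units: -12 cm / 80 = -0.15, -11 cm / 80 = -0.1375.

Request:
servo_tool(
  targets=[
    {"slide": [0,0,-0.0188],"angular": [0,0,0],"jaw": 0},
    {"slide": [0,0,-0.05],"angular": [0,0,0],"jaw": 0},
    {"slide": [0,0,-0.0938],"angular": [0,0,0],"jaw": 0},
    {"slide": [0,0,-0.1375],"angular": [0,0,0],"jaw": 0},
    {"slide": [0,0,-0.15],"angular": [0,0,0],"jaw": 0},
  ],
)

```text
t: 5.0
tool_pos: [0.5267, 0.1733, 0.1927]
eef_rot: [-3.134, 0.204, -0.01]
force: [0.1, 0.5, -3.8]
grip_width: 0.295
finger_force: 79.5
```

```bash
python3 - <<'E'
from h import *
to([.4683,-.0584,.189],14)
E
```

```text
t 5.0 pos [0.5267 0.1733 0.1927] rot [-3.1335  0.204  -0.0097] F [ 0.13  0.54 -3.79] grip 0.295 79.5
slide cm [-2.79 23.73  0.31] ang [-0.0007 -0.0064 -0.3744]
```

In the tool's units: 21.5 cm / 80 = 0.2688, 17.5 cm / 80 = 0.2188, -0.374 rad / 1.5708 = -0.2381.

Request:
servo_tool(
  targets=[
    {"slide": [-0.0063,0.05,0],"angular": [0,0,-0.0446],"jaw": 0},
    {"slide": [-0.0125,0.1063,0],"angular": [0,0,-0.0955],"jaw": 0},
    {"slide": [-0.02,0.1625,0],"angular": [0,0,-0.1464],"jaw": 0},
    {"slide": [-0.0263,0.2188,0],"angular": [0,0,-0.191],"jaw": 0},
    {"slide": [-0.0325,0.2688,0],"angular": [0,0,-0.2381],"jaw": 0},
  ],
)

```text
t: 5.5
tool_pos: [0.4693, -0.0384, 0.1868]
eef_rot: [-3.117, -0.387, 0.003]
force: [1.1, 0.9, -4.4]
grip_width: 0.293
finger_force: 80.4
```

Request:
servo_tool(
  targets=[
    {"slide": [0.0088,0.025,0],"angular": [0,0,0],"jaw": 0},
    {"slide": [0.0088,0.025,0],"angular": [0,0,0],"jaw": 0},
    {"slide": [0.0088,0.025,0],"angular": [0,0,0],"jaw": 0},
  ],
)

```text
t: 5.8
tool_pos: [0.4818, -0.0546, 0.1871]
eef_rot: [-3.117, -0.38, 0.003]
force: [0.6, -0.0, -3.7]
grip_width: 0.296
finger_force: 80.8
```

```bash
python3 - <<'E'
from h import *
to([.4683,-.0584,.150],14)
p,d=imaging.snapshot("wrist"); K=imaging.get_calibration("wrist");cv2.imwrite("pics/w3.png",p[:,:,::-1])
p2,d2=imaging.snapshot("top"); P2=cloud(d2,imaging.get_calibration("top"))
P=cloud(d,K); np.savez("w3.npz",P=P,p=p,d=d)
b=(d>0)&(abs(P[...,0]-.5)<.12)&(abs(P[...,1]+.187)<.18)&(P[...,2]>.03)&(P[...,2]<.046)
rect(P[b],"board wrist")
E
```

```text
t 5.8 pos [ 0.4818 -0.0546  0.1871] rot [-3.1173 -0.3796  0.0034] F [ 0.56 -0.02 -3.67] grip 0.296 80.8
slide cm [-1.39  0.05  3.71] ang [-0.0016  0.002  -0.002 ]
board wrist 43999 c [ 493.2 -161.7] size [111.1 255.5] ang 14.03 z [36.8 39.3 40.7]
```

View pics/w3.png

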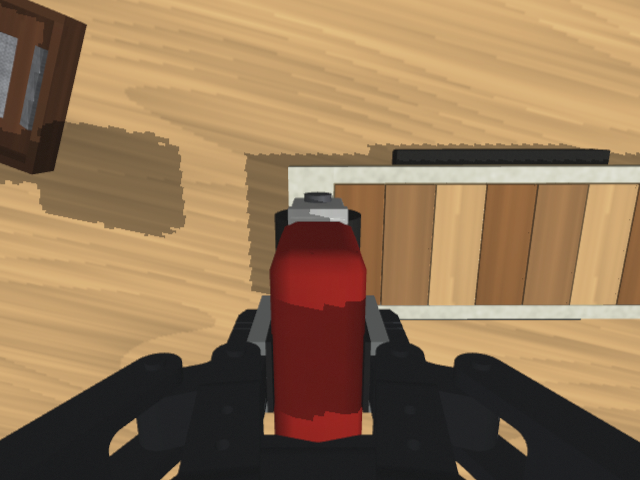

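The board's end lipping shows under the wheel at about (288-335, 165-320), and its axes line up with the picture. The roller needs to go 14 mm toward -x to be centred across the board.

In the tool's units: 8 cm / 80 = 0.1, 7 cm / 80 = 0.0875.

Request:
servo_tool(
  targets=[
    {"slide": [-0.0088,0,0.025],"angular": [0,0,0],"jaw": 0},
    {"slide": [-0.0175,0,0.0625],"angular": [0,0,0],"jaw": 0},
    {"slide": [-0.0175,0,0.0875],"angular": [0,0,0],"jaw": 0},
    {"slide": [-0.0175,0,0.1],"angular": [0,0,0],"jaw": 0},
    {"slide": [-0.0175,0,0.1],"angular": [0,0,0],"jaw": 0},
  ],
)

```text
t: 6.4
tool_pos: [0.4678, -0.0568, 0.1068]
eef_rot: [-3.117, -0.384, 0.005]
force: [-0.1, 0.4, -3.5]
grip_width: 0.29
finger_force: 80.7
```

```bash
cat >> h.py <<'E'
C=np.array([.499,-.184]); u=np.array([-.2419,.9703]); w=np.array([.9703,.2419])
def st():
    s=read_state(); d=s["tool_pos"][:2]-C
    print("t",round(s["t"],2),"s mm",round(1000*d@u,1),"x mm",round(1000*d@w,1),"z mm",round(1000*s["tool_pos"][2],2),"F",np.round(s["force"],2),"N",round(s["force"][2]+3.8,2),"tq",np.round(s["torque"],2))
E
python3 -c "
from h import *
st(); to([.4673,-.0569,.1],14)"
```

```text
t 6.4 s mm 130.9 x mm 0.5 z mm 106.75 F [-0.05  0.35 -3.54] N 0.26 tq [ 0.07 -0.03  0.01]
t 6.4 pos [ 0.4678 -0.0568  0.1068] rot [-3.1165 -0.3838  0.005 ] F [-0.05  0.35 -3.54] grip 0.29 80.7
slide cm [-0.05 -0.    0.68] ang [-0.0019  0.003   0.0007]
```

In the tool's units: 0.8 cm / 80 = 0.01, 0.7 cm / 80 = 0.0088.

Request:
servo_tool(
  targets=[
    {"slide": [0,0,0.0038],"angular": [0,0,0],"jaw": 0},
    {"slide": [0,0,0.0063],"angular": [0,0,0],"jaw": 0},
    {"slide": [0,0,0.0088],"angular": [0,0,0],"jaw": 0},
    {"slide": [0,0,0.01],"angular": [0,0,0],"jaw": 0},
    {"slide": [0,0,0.01],"angular": [0,0,0],"jaw": 0},
  ],
)

```text
t: 6.9
tool_pos: [0.4695, -0.0581, 0.1007]
eef_rot: [3.118, 0.382, 0.001]
force: [0.5, 0.2, -4.0]
grip_width: 0.297
finger_force: 80.8
```

In the tool's units: 0.3 cm / 80 = 0.0038, 0.2 cm / 80 = 0.0025.

Request:
servo_tool(
  targets=[
    {"slide": [0,0,0.0025],"angular": [0,0,0],"jaw": 0},
    {"slide": [0,0,0.0038],"angular": [0,0,0],"jaw": 0},
    {"slide": [0,0,0.0038],"angular": [0,0,0],"jaw": 0},
  ],
)

```text
t: 7.2
tool_pos: [0.4695, -0.058, 0.0977]
eef_rot: [3.118, 0.382, 0.001]
force: [0.3, 1.6, 0.8]
grip_width: 0.292
finger_force: 81.4
```

Request:
servo_tool(
  targets=[
    {"slide": [0,0,0.0019],"angular": [0,0,0],"jaw": 0},
    {"slide": [0,0,0.0038],"angular": [0,0,0],"jaw": 0},
    {"slide": [0,0,0.005],"angular": [0,0,0],"jaw": 0},
    {"slide": [0,0,0.005],"angular": [0,0,0],"jaw": 0},
  ],
)

```text
t: 7.6
tool_pos: [0.4697, -0.0581, 0.0939]
eef_rot: [3.118, 0.382, 0.002]
force: [-1.4, 1.9, 6.5]
grip_width: 0.287
finger_force: 82.1
```

```bash
python3 -c "
from h import *
st(); to([.4673,-.0569,.1],14)"
```

```text
t 7.6 s mm 129.3 x mm 2.0 z mm 93.91 F [-1.42  1.85  6.53] N 10.33 tq [ 0.38  0.27 -0.  ]
t 7.6 pos [ 0.4697 -0.0581  0.0939] rot [3.1179e+00 3.8200e-01 1.7000e-03] F [-1.42  1.85  6.53] grip 0.287 82.1
slide cm [-0.2  -0.17 -0.61] ang [ 0.0005 -0.0011 -0.0005]
```

In the tool's units: 1.2 cm / 80 = 0.015, 0.75 cm / 80 = 0.0094.

Request:
servo_tool(
  targets=[
    {"slide": [-0.0006,0.0031,0],"angular": [0,0,0],"jaw": 0},
    {"slide": [-0.0013,0.0063,0],"angular": [0,0,0],"jaw": 0},
    {"slide": [-0.0019,0.0094,0.0006],"angular": [0,0,0],"jaw": 0},
    {"slide": [-0.0025,0.0125,0.0013],"angular": [0,0,0],"jaw": 0},
    {"slide": [-0.0025,0.015,0.0013],"angular": [0,0,0],"jaw": 0},
  ],
)

```text
t: 8.1
tool_pos: [0.4722, -0.0704, 0.094]
eef_rot: [3.117, 0.382, 0.007]
force: [0.9, 2.6, 8.7]
grip_width: 0.296
finger_force: 82.4
```

```bash
python3 -c "
from h import *
st(); to([.4673,-.0569,.1],14)"
```

```text
t 8.1 s mm 116.7 x mm 1.5 z mm 93.96 F [0.92 2.65 8.69] N 12.49 tq [ 0.58 -0.21  0.04]
t 8.1 pos [ 0.4722 -0.0704  0.094 ] rot [3.1172 0.3818 0.0072] F [0.92 2.65 8.69] grip 0.296 82.4
slide cm [-0.15 -1.43 -0.61] ang [ 0.0017 -0.0044 -0.0006]
```

In the tool's units: 1.2 cm / 80 = 0.015, 0.15 cm / 80 = 0.0019.

Request:
servo_tool(
  targets=[
    {"slide": [-0.0004,0.0031,0.0008],"angular": [0,0,0],"jaw": 0},
    {"slide": [-0.0008,0.0063,0.0015],"angular": [0,0,0],"jaw": 0},
    {"slide": [-0.0013,0.0094,0.0019],"angular": [0,0,0],"jaw": 0},
    {"slide": [-0.0013,0.0125,0.0019],"angular": [0,0,0],"jaw": 0},
    {"slide": [-0.0013,0.015,0.0019],"angular": [0,0,0],"jaw": 0},
  ],
)

```text
t: 8.6
tool_pos: [0.475, -0.0826, 0.0934]
eef_rot: [3.116, 0.381, 0.01]
force: [2.5, 3.1, 11.5]
grip_width: 0.294
finger_force: 82.7
```

In the tool's units: 1.2 cm / 80 = 0.015, 0.06 cm / 80 = 0.0008.

Request:
servo_tool(
  targets=[
    {"slide": [0,0.0031,0.0008],"angular": [0,0,0],"jaw": 0},
    {"slide": [0,0.0063,0.0008],"angular": [0,0,0],"jaw": 0},
    {"slide": [0,0.0094,0.0005],"angular": [0,0,0],"jaw": 0},
    {"slide": [0,0.0125,0.0003],"angular": [0,0,0],"jaw": 0},
    {"slide": [0,0.015,0],"angular": [0,0,0],"jaw": 0},
  ],
)

```text
t: 9.1
tool_pos: [0.4777, -0.0932, 0.0936]
eef_rot: [-3.118, -0.381, -0.009]
force: [0.2, 8.0, 16.4]
grip_width: 0.297
finger_force: 83.3
```

In the tool's units: 0.8 cm / 80 = 0.01, -0.15 cm / 80 = -0.0019.

Request:
servo_tool(
  targets=[
    {"slide": [0,0.0025,-0.0006],"angular": [0,0,0],"jaw": 0},
    {"slide": [0,0.005,-0.0013],"angular": [0,0,0],"jaw": 0},
    {"slide": [0,0.0075,-0.0015],"angular": [0,0,0],"jaw": 0},
    {"slide": [0,0.01,-0.0019],"angular": [0,0,0],"jaw": 0},
  ],
)

```text
t: 9.5
tool_pos: [0.4799, -0.102, 0.0952]
eef_rot: [3.116, 0.382, 0.01]
force: [1.4, 3.4, 13.9]
grip_width: 0.298
finger_force: 83.1
```

In the tool's units: 1.2 cm / 80 = 0.015, -0.11 cm / 80 = -0.0014.

Request:
servo_tool(
  targets=[
    {"slide": [0,0.0031,-0.0003],"angular": [0,0,0],"jaw": 0},
    {"slide": [0,0.0063,-0.0005],"angular": [0,0,0],"jaw": 0},
    {"slide": [0,0.0094,-0.0008],"angular": [0,0,0],"jaw": 0},
    {"slide": [0,0.0125,-0.0011],"angular": [0,0,0],"jaw": 0},
    {"slide": [0,0.015,-0.0014],"angular": [0,0,0],"jaw": 0},
  ],
)

```text
t: 10.0
tool_pos: [0.4828, -0.1139, 0.0964]
eef_rot: [3.116, 0.381, 0.01]
force: [1.3, 3.1, 13.1]
grip_width: 0.297
finger_force: 83.2
```

In the tool's units: 1 cm / 80 = 0.0125, 0.25 cm / 80 = 0.0031.

Request:
servo_tool(
  targets=[
    {"slide": [0,0.0031,0],"angular": [0,0,0],"jaw": 0},
    {"slide": [0,0.0063,-0.0003],"angular": [0,0,0],"jaw": 0},
    {"slide": [0,0.0094,-0.0005],"angular": [0,0,0],"jaw": 0},
    {"slide": [0,0.0125,-0.0009],"angular": [0,0,0],"jaw": 0},
  ],
)

```text
t: 10.4
tool_pos: [0.4853, -0.1237, 0.0972]
eef_rot: [3.116, 0.381, 0.01]
force: [0.2, 3.5, 14.6]
grip_width: 0.298
finger_force: 83.2
```

In the tool's units: 0.6 cm / 80 = 0.0075, 0.4 cm / 80 = 0.005.

Request:
servo_tool(
  targets=[
    {"slide": [0,0.0025,-0.0008],"angular": [0,0,0],"jaw": 0},
    {"slide": [0,0.005,-0.0015],"angular": [0,0,0],"jaw": 0},
    {"slide": [0,0.0075,-0.002],"angular": [0,0,0],"jaw": 0},
  ],
)

```text
t: 10.7
tool_pos: [0.4862, -0.1282, 0.0983]
eef_rot: [3.118, 0.381, 0.009]
force: [0.7, 6.3, 13.3]
grip_width: 0.294
finger_force: 83.0
```

In the tool's units: 0.8 cm / 80 = 0.01, 0.6 cm / 80 = 0.0075.

Request:
servo_tool(
  targets=[
    {"slide": [0,0.0025,-0.0006],"angular": [0,0,0],"jaw": 0},
    {"slide": [0,0.005,-0.0009],"angular": [0,0,0],"jaw": 0},
    {"slide": [0,0.0075,-0.0009],"angular": [0,0,0],"jaw": 0},
    {"slide": [0,0.01,-0.0009],"angular": [0,0,0],"jaw": 0},
  ],
)

```text
t: 11.1
tool_pos: [0.4884, -0.137, 0.0989]
eef_rot: [3.116, 0.382, 0.01]
force: [2.7, 2.4, 10.4]
grip_width: 0.293
finger_force: 82.8
```

In the tool's units: 1 cm / 80 = 0.0125, 0.75 cm / 80 = 0.0094.

Request:
servo_tool(
  targets=[
    {"slide": [0,0.0031,0.001],"angular": [0,0,0],"jaw": 0},
    {"slide": [0,0.0063,0.0016],"angular": [0,0,0],"jaw": 0},
    {"slide": [0,0.0094,0.0016],"angular": [0,0,0],"jaw": 0},
    {"slide": [0,0.0125,0.0016],"angular": [0,0,0],"jaw": 0},
  ],
)

```text
t: 11.5
tool_pos: [0.4912, -0.1473, 0.0987]
eef_rot: [3.115, 0.381, 0.01]
force: [1.0, 1.7, 18.0]
grip_width: 0.295
finger_force: 83.4
```

In the tool's units: 1 cm / 80 = 0.0125, 0.75 cm / 80 = 0.0094.

Request:
servo_tool(
  targets=[
    {"slide": [0,0.0031,-0.0008],"angular": [0,0,0],"jaw": 0},
    {"slide": [0,0.0063,-0.0011],"angular": [0,0,0],"jaw": 0},
    {"slide": [0,0.0094,-0.0015],"angular": [0,0,0],"jaw": 0},
    {"slide": [0,0.0125,-0.0019],"angular": [0,0,0],"jaw": 0},
  ],
)

```text
t: 11.9
tool_pos: [0.4934, -0.1569, 0.0997]
eef_rot: [3.115, 0.381, 0.01]
force: [2.5, 1.6, 12.0]
grip_width: 0.292
finger_force: 83.2
```

In the tool's units: 0.6 cm / 80 = 0.0075, 0.4 cm / 80 = 0.005.

Request:
servo_tool(
  targets=[
    {"slide": [0,0.0025,-0.0003],"angular": [0,0,0],"jaw": 0},
    {"slide": [0,0.005,-0.0008],"angular": [0,0,0],"jaw": 0},
    {"slide": [0,0.0075,-0.0013],"angular": [0,0,0],"jaw": 0},
  ],
)

```text
t: 12.2
tool_pos: [0.4944, -0.1614, 0.1001]
eef_rot: [3.118, 0.381, 0.009]
force: [1.2, 6.2, 10.2]
grip_width: 0.296
finger_force: 82.8
```

In the tool's units: 0.8 cm / 80 = 0.01, 0.6 cm / 80 = 0.0075.

Request:
servo_tool(
  targets=[
    {"slide": [0,0.0025,0],"angular": [0,0,0],"jaw": 0},
    {"slide": [0,0.005,0],"angular": [0,0,0],"jaw": 0},
    {"slide": [0,0.0075,0],"angular": [0,0,0],"jaw": 0},
    {"slide": [0,0.01,0],"angular": [0,0,0],"jaw": 0},
  ],
)

```text
t: 12.6
tool_pos: [0.4966, -0.1702, 0.1002]
eef_rot: [3.116, 0.382, 0.009]
force: [2.1, 2.9, 11.0]
grip_width: 0.292
finger_force: 82.7
```

In the tool's units: 1 cm / 80 = 0.0125, 0.75 cm / 80 = 0.0094.

Request:
servo_tool(
  targets=[
    {"slide": [0,0.0031,0.0008],"angular": [0,0,0],"jaw": 0},
    {"slide": [0,0.0063,0.0013],"angular": [0,0,0],"jaw": 0},
    {"slide": [0,0.0094,0.0015],"angular": [0,0,0],"jaw": 0},
    {"slide": [0,0.0125,0.0015],"angular": [0,0,0],"jaw": 0},
  ],
)

```text
t: 13.0
tool_pos: [0.4993, -0.1806, 0.1]
eef_rot: [3.114, 0.381, 0.01]
force: [-0.3, 2.6, 16.1]
grip_width: 0.295
finger_force: 83.3
```

In the tool's units: 1 cm / 80 = 0.0125, 0.75 cm / 80 = 0.0094.

Request:
servo_tool(
  targets=[
    {"slide": [0,0.0031,-0.0004],"angular": [0,0,0],"jaw": 0},
    {"slide": [0,0.0063,-0.0006],"angular": [0,0,0],"jaw": 0},
    {"slide": [0,0.0094,-0.0009],"angular": [0,0,0],"jaw": 0},
    {"slide": [0,0.0125,-0.0013],"angular": [0,0,0],"jaw": 0},
  ],
)

```text
t: 13.4
tool_pos: [0.5014, -0.1899, 0.1002]
eef_rot: [3.115, 0.381, 0.01]
force: [2.8, 1.9, 9.7]
grip_width: 0.296
finger_force: 82.9
```

In the tool's units: 0.6 cm / 80 = 0.0075, 0.4 cm / 80 = 0.005.

Request:
servo_tool(
  targets=[
    {"slide": [0,0.0025,-0.0004],"angular": [0,0,0],"jaw": 0},
    {"slide": [0,0.005,-0.0008],"angular": [0,0,0],"jaw": 0},
    {"slide": [0,0.0075,-0.001],"angular": [0,0,0],"jaw": 0},
  ],
)

```text
t: 13.7
tool_pos: [0.5023, -0.1944, 0.1003]
eef_rot: [3.118, 0.381, 0.008]
force: [2.5, 7.0, 10.4]
grip_width: 0.297
finger_force: 82.5
```

In the tool's units: 0.8 cm / 80 = 0.01, 0.02 cm / 80 = 0.0003.

Request:
servo_tool(
  targets=[
    {"slide": [0,0.0025,0],"angular": [0,0,0],"jaw": 0},
    {"slide": [0,0.005,0.0003],"angular": [0,0,0],"jaw": 0},
    {"slide": [0,0.0075,0.0005],"angular": [0,0,0],"jaw": 0},
    {"slide": [0,0.01,0.0008],"angular": [0,0,0],"jaw": 0},
  ],
)

```text
t: 14.1
tool_pos: [0.5046, -0.2032, 0.1001]
eef_rot: [3.115, 0.382, 0.009]
force: [2.8, 1.3, 9.9]
grip_width: 0.3
finger_force: 82.7
```

In the tool's units: 1 cm / 80 = 0.0125, 0.75 cm / 80 = 0.0094.

Request:
servo_tool(
  targets=[
    {"slide": [0,0.0031,0.0009],"angular": [0,0,0],"jaw": 0},
    {"slide": [0,0.0063,0.0015],"angular": [0,0,0],"jaw": 0},
    {"slide": [0,0.0094,0.0018],"angular": [0,0,0],"jaw": 0},
    {"slide": [0,0.0125,0.002],"angular": [0,0,0],"jaw": 0},
  ],
)

```text
t: 14.5
tool_pos: [0.5073, -0.2137, 0.0994]
eef_rot: [3.114, 0.381, 0.01]
force: [1.4, 2.4, 13.8]
grip_width: 0.296
finger_force: 83.1
```

In the tool's units: 1 cm / 80 = 0.0125, 0.75 cm / 80 = 0.0094.

Request:
servo_tool(
  targets=[
    {"slide": [0,0.0031,0.0003],"angular": [0,0,0],"jaw": 0},
    {"slide": [0,0.0063,0.0005],"angular": [0,0,0],"jaw": 0},
    {"slide": [0,0.0094,0.0005],"angular": [0,0,0],"jaw": 0},
    {"slide": [0,0.0125,0.0003],"angular": [0,0,0],"jaw": 0},
  ],
)

```text
t: 14.9
tool_pos: [0.5097, -0.2234, 0.0991]
eef_rot: [3.114, 0.381, 0.01]
force: [2.3, 0.8, 12.5]
grip_width: 0.296
finger_force: 83.1
```

In the tool's units: 0.6 cm / 80 = 0.0075, 0.4 cm / 80 = 0.005.

Request:
servo_tool(
  targets=[
    {"slide": [0,0.0025,0],"angular": [0,0,0],"jaw": 0},
    {"slide": [0,0.005,0],"angular": [0,0,0],"jaw": 0},
    {"slide": [0,0.0075,0],"angular": [0,0,0],"jaw": 0},
  ],
)

```text
t: 15.2
tool_pos: [0.5108, -0.228, 0.0986]
eef_rot: [3.117, 0.381, 0.008]
force: [1.7, 5.5, 12.6]
grip_width: 0.294
finger_force: 82.9
```

In the tool's units: 0.8 cm / 80 = 0.01, 0.6 cm / 80 = 0.0075.

Request:
servo_tool(
  targets=[
    {"slide": [0,0.0025,0.0003],"angular": [0,0,0],"jaw": 0},
    {"slide": [0,0.005,0.0006],"angular": [0,0,0],"jaw": 0},
    {"slide": [0,0.0075,0.001],"angular": [0,0,0],"jaw": 0},
    {"slide": [0,0.01,0.0015],"angular": [0,0,0],"jaw": 0},
  ],
)

```text
t: 15.6
tool_pos: [0.513, -0.2368, 0.0979]
eef_rot: [3.114, 0.382, 0.009]
force: [1.5, 1.0, 13.9]
grip_width: 0.291
finger_force: 83.2
```

In the tool's units: 1.2 cm / 80 = 0.015, 0.09 cm / 80 = 0.0011.

Request:
servo_tool(
  targets=[
    {"slide": [0,0.0031,0.0003],"angular": [0,0,0],"jaw": 0},
    {"slide": [0,0.0063,0.0006],"angular": [0,0,0],"jaw": 0},
    {"slide": [0,0.0094,0.0009],"angular": [0,0,0],"jaw": 0},
    {"slide": [0,0.0125,0.0011],"angular": [0,0,0],"jaw": 0},
    {"slide": [0,0.015,0.0014],"angular": [0,0,0],"jaw": 0},
  ],
)

```text
t: 16.1
tool_pos: [0.516, -0.2489, 0.0969]
eef_rot: [3.114, 0.381, 0.009]
force: [1.6, 1.4, 13.4]
grip_width: 0.297
finger_force: 83.1
```

In the tool's units: 1 cm / 80 = 0.0125, 0.75 cm / 80 = 0.0094.

Request:
servo_tool(
  targets=[
    {"slide": [0,0.0031,0.0003],"angular": [0,0,0],"jaw": 0},
    {"slide": [0,0.0063,0.0006],"angular": [0,0,0],"jaw": 0},
    {"slide": [0,0.0094,0.001],"angular": [0,0,0],"jaw": 0},
    {"slide": [0,0.0125,0.0013],"angular": [0,0,0],"jaw": 0},
  ],
)

```text
t: 16.5
tool_pos: [0.5184, -0.2586, 0.096]
eef_rot: [3.113, 0.381, 0.01]
force: [1.6, 1.3, 13.5]
grip_width: 0.292
finger_force: 83.1
```

Request:
servo_tool(
  targets=[
    {"slide": [0,0.0025,0.0001],"angular": [0,0,0],"jaw": 0},
    {"slide": [0,0.005,0.0003],"angular": [0,0,0],"jaw": 0},
    {"slide": [0,0.0075,0.0005],"angular": [0,0,0],"jaw": 0},
    {"slide": [0,0.01,0.0008],"angular": [0,0,0],"jaw": 0},
  ],
)

```text
t: 16.9
tool_pos: [0.5199, -0.2651, 0.0949]
eef_rot: [3.116, 0.382, 0.008]
force: [0.9, 3.7, 14.2]
grip_width: 0.292
finger_force: 83.0
```

In the tool's units: 1.2 cm / 80 = 0.015, 1 cm / 80 = 0.0125.

Request:
servo_tool(
  targets=[
    {"slide": [0,0.0031,0.0003],"angular": [0,0,0],"jaw": 0},
    {"slide": [0,0.0063,0.0006],"angular": [0,0,0],"jaw": 0},
    {"slide": [0,0.0094,0.001],"angular": [0,0,0],"jaw": 0},
    {"slide": [0,0.0125,0.0014],"angular": [0,0,0],"jaw": 0},
    {"slide": [0,0.015,0.0018],"angular": [0,0,0],"jaw": 0},
  ],
)

```text
t: 17.4
tool_pos: [0.5231, -0.2781, 0.0938]
eef_rot: [3.113, 0.381, 0.009]
force: [2.1, 0.8, 13.0]
grip_width: 0.297
finger_force: 83.0
```

In the tool's units: 1 cm / 80 = 0.0125, 0.75 cm / 80 = 0.0094.

Request:
servo_tool(
  targets=[
    {"slide": [0,0.0031,0.0005],"angular": [0,0,0],"jaw": 0},
    {"slide": [0,0.0063,0.001],"angular": [0,0,0],"jaw": 0},
    {"slide": [0,0.0094,0.0015],"angular": [0,0,0],"jaw": 0},
    {"slide": [0,0.0125,0.002],"angular": [0,0,0],"jaw": 0},
  ],
)

```text
t: 17.8
tool_pos: [0.5256, -0.2879, 0.0924]
eef_rot: [3.113, 0.381, 0.009]
force: [1.2, -0.4, 13.7]
grip_width: 0.299
finger_force: 83.0
```

Request:
servo_tool(
  targets=[
    {"slide": [0,0.0038,0.0006],"angular": [0,0,0],"jaw": 0},
    {"slide": [0,0.0075,0.0011],"angular": [0,0,0],"jaw": 0},
    {"slide": [0,0.0113,0.0015],"angular": [0,0,0],"jaw": 0},
    {"slide": [0,0.015,0.0018],"angular": [0,0,0],"jaw": 0},
    {"slide": [0,0.0188,0.0018],"angular": [0,0,0],"jaw": 0},
  ],
)

```text
t: 18.3
tool_pos: [0.5291, -0.3023, 0.0908]
eef_rot: [3.114, 0.381, 0.009]
force: [1.7, 1.3, 11.7]
grip_width: 0.293
finger_force: 83.0
```

In the tool's units: 0.75 cm / 80 = 0.0094, 0.6 cm / 80 = 0.0075.

Request:
servo_tool(
  targets=[
    {"slide": [0,0.0038,0],"angular": [0,0,0],"jaw": 0},
    {"slide": [0,0.0075,0],"angular": [0,0,0],"jaw": 0},
    {"slide": [0,0.0094,0],"angular": [0,0,0],"jaw": 0},
  ],
)

```text
t: 18.6
tool_pos: [0.5308, -0.3096, 0.0905]
eef_rot: [3.114, 0.381, 0.009]
force: [2.8, 1.6, 10.4]
grip_width: 0.298
finger_force: 82.8
```

In the tool's units: -7 cm / 80 = -0.0875, -1.6 cm / 80 = -0.02.

Request:
servo_tool(
  targets=[
    {"slide": [0,0,-0.005],"angular": [0,0,0],"jaw": 0},
    {"slide": [0,0,-0.0113],"angular": [0,0,0],"jaw": 0},
    {"slide": [0,0,-0.02],"angular": [0,0,0],"jaw": 0},
    {"slide": [0,0,-0.05],"angular": [0,0,0],"jaw": 0},
    {"slide": [0,0,-0.0875],"angular": [0,0,0],"jaw": 0},
  ],
)

```text
t: 19.1
tool_pos: [0.5253, -0.3058, 0.1544]
eef_rot: [-3.113, -0.381, 0.01]
force: [0.1, 0.0, -3.4]
grip_width: 0.296
finger_force: 80.6
```

In the tool's units: -12.6 cm / 80 = -0.1575, -9 cm / 80 = -0.1125.

Request:
servo_tool(
  targets=[
    {"slide": [-0.0125,-0.025,-0.025],"angular": [0,0,0],"jaw": 0},
    {"slide": [-0.0375,-0.0625,-0.05],"angular": [0,0,0],"jaw": 0},
    {"slide": [-0.0625,-0.1125,-0.075],"angular": [0,0,0],"jaw": 0},
    {"slide": [-0.0875,-0.1575,-0.0938],"angular": [0,0,0],"jaw": 0},
    {"slide": [-0.0875,-0.1575,-0.0938],"angular": [0,0,0],"jaw": 0},
  ],
)

```text
t: 19.6
tool_pos: [0.4267, -0.199, 0.2331]
eef_rot: [-3.116, -0.384, 0.003]
force: [0.5, -0.2, -3.7]
grip_width: 0.296
finger_force: 81.1
```

```bash
cat > chk.py <<'E'
from h import *
import sys
st(); p,d=imaging.snapshot("wrist"); K=imaging.get_calibration("wrist"); cv2.imwrite(sys.argv[1],p[:,:,::-1])
P=cloud(d,K); D=P[...,:2]-C; S=1000*D@u; X=1000*D@w; Z=P[...,2]*1000
g=(d>0)&(Z>30)&(Z<48)
L=g&(abs(X)>46)&(abs(X)<53)&(abs(S)<145); A=np.c_[S[L],X[L],np.ones(L.sum())]
cf=np.linalg.lstsq(A,Z[L],rcond=None)[0]; print("lip plane",np.round(cf,4),L.sum())
H=Z-(S*cf[0]+X*cf[1]+cf[2])
for i in range(7):
    m=g&(abs(S-(102-34*i))<13)&(abs(X)<38); m2=L&(abs(S-(102-34*i))<15)
    f=lambda m:round(float(np.median(H[m])),2) if m.sum()>50 else None
    print(i+1,m.sum(),f(m),"near X+",f(m&(X>15)),"lip",f(m2))
for e in(1,-1):
    m=g&(abs(S*e-134)<8)&(abs(X)<45); print("endlip",e,m.sum(),np.round(np.median(H[m]),2) if m.sum() else None)
E
python3 chk.py pics/w4.png
```

```text
t 19.6 s mm 3.0 x mm -73.8 z mm 233.12 F [ 0.45 -0.2  -3.73] N 0.07 tq [-0.04  0.04 -0.04]
lip plane [-2.90000e-03  1.20000e-03  3.68408e+01] 7486
1 3662 -0.02 near X+ -0.03 lip 0.04
2 3673 -0.02 near X+ -0.02 lip 0.03
3 3665 -0.02 near X+ -0.04 lip -0.01
4 3665 -0.03 near X+ -0.02 lip 0.07
5 3673 -0.04 near X+ -0.0 lip 0.01
6 3675 -0.02 near X+ -0.01 lip -0.05
7 3667 -0.01 near X+ 0.0 lip 0.01
endlip 1 2675 -0.03
endlip -1 2678 -0.0
```

View pics/w4.png

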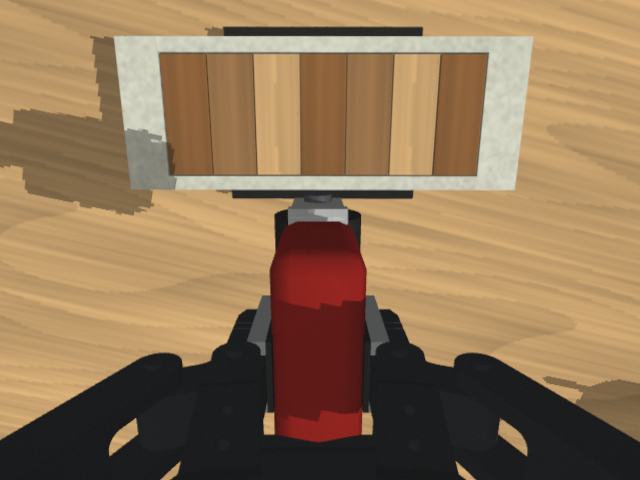

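The picture shows all seven staves level with the lipping, row 55-175, with no steps, and depth agrees to within 0.05 mm. The roller sits unchanged in the gripper, so I'll take it back to the rest.

```bash
python3 -c "
from h import *
to([.5254,.1731,.2],-7.4)"
```

```text
t 19.65 pos [ 0.428  -0.2006  0.2326] rot [-3.118e+00 -3.838e-01  1.200e-03] F [ 1.41 -1.04 -3.29] grip 0.293 81.1
slide cm [ 18.51 -33.89   3.25] ang [-0.      0.0008  0.3741]
```

In the tool's units: -18.5 cm / 80 = -0.2313, -14.5 cm / 80 = -0.1813, 0.21 rad / 1.5708 = 0.1337.

Request:
servo_tool(
  targets=[
    {"slide": [0.0188,-0.0313,0],"angular": [0,0,0.0191],"jaw": 0},
    {"slide": [0.045,-0.0813,0],"angular": [0,0,0.0509],"jaw": 0},
    {"slide": [0.0725,-0.1313,0],"angular": [0,0,0.0828],"jaw": 0},
    {"slide": [0.1,-0.1813,0],"angular": [0,0,0.1082],"jaw": 0},
    {"slide": [0.1275,-0.2313,0],"angular": [0,0,0.1337],"jaw": 0},
  ],
)

```text
t: 20.15
tool_pos: [0.4837, 0.0032, 0.2309]
eef_rot: [3.141, 0.049, -0.005]
force: [-0.2, -0.3, -4.3]
grip_width: 0.292
finger_force: 81.3
```

```bash
python3 -c "
from h import *
to([.5254,.1731,.2],-7.4)"
```

```text
t 20.15 pos [0.4837 0.0032 0.2309] rot [ 3.1412  0.0491 -0.0047] F [-0.18 -0.28 -4.31] grip 0.292 81.3
slide cm [  4.71 -16.85   3.08] ang [0.0002 0.003  0.1604]
```

In the tool's units: -16 cm / 80 = -0.2, -15 cm / 80 = -0.1875, 0.16 rad / 1.5708 = 0.1019.

Request:
servo_tool(
  targets=[
    {"slide": [0.015,-0.0525,0],"angular": [0,0,0.0382],"jaw": 0},
    {"slide": [0.03,-0.105,0.0063],"angular": [0,0,0.07],"jaw": 0},
    {"slide": [0.045,-0.1563,0.0188],"angular": [0,0,0.1019],"jaw": 0},
    {"slide": [0.055,-0.1875,0.0313],"angular": [0,0,0.1019],"jaw": 0},
    {"slide": [0.0588,-0.2,0.0375],"angular": [0,0,0.1019],"jaw": 0},
  ],
)

```text
t: 20.65
tool_pos: [0.5248, 0.1653, 0.1994]
eef_rot: [3.135, -0.194, -0.008]
force: [0.4, -0.9, -5.2]
grip_width: 0.296
finger_force: 81.3
```

Request:
servo_tool(
  targets=[
    {"slide": [0,0,0.0375],"angular": [0,0,0],"jaw": 0},
    {"slide": [0,0,0.075],"angular": [0,0,0],"jaw": 0},
    {"slide": [0,0,0.0875],"angular": [0,0,0],"jaw": 0},
    {"slide": [0,0,0.0875],"angular": [0,0,0],"jaw": 0},
    {"slide": [0,0,0.0875],"angular": [0,0,0],"jaw": 0},
  ],
)

```text
t: 21.15
tool_pos: [0.5263, 0.1629, 0.1333]
eef_rot: [3.135, -0.199, 0.001]
force: [0.3, -0.1, -4.6]
grip_width: 0.297
finger_force: 81.2
```

```bash
python3 - <<'E'
from h import *
to([.5254,.1731,.0693],-7.6)
p,d=imaging.snapshot("wrist"); K=imaging.get_calibration("wrist"); cv2.imwrite("pics/w5.png",p[:,:,::-1])
P=cloud(d,K); g=(d>0)&(abs(P[...,0]-.526)<.08)&(abs(P[...,1]-.172)<.08)
rect(P[g&(P[...,2]>.02)&(P[...,2]<.032)],"rest")
E
```

```text
t 21.15 pos [0.5263 0.1629 0.1333] rot [ 3.1352e+00 -1.9920e-01  9.0000e-04] F [ 0.3  -0.15 -4.64] grip 0.297 81.2
slide cm [-0.22 -1.    6.4 ] ang [ 0.     -0.0006  0.0057]
rest 3507 c [532.2 173. ] size [66.3 94.8] ang 82.62 z [23.  26.1 27.3]
```

View pics/w5.png

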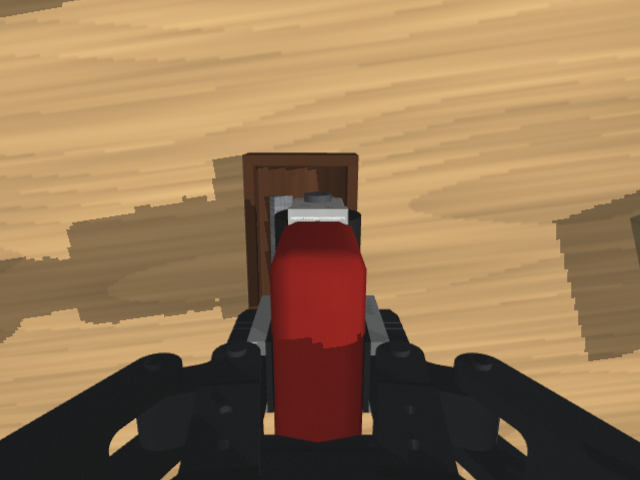

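The rest is 10 mm to the left of the roller (rest spans columns 243-358, roller centred at 318), which matches the computed offset. I'll shift over before going in.

In the tool's units: 2.5 cm / 80 = 0.0313, 1.5 cm / 80 = 0.0188, 0.005 rad / 1.5708 = 0.0032.

Request:
servo_tool(
  targets=[
    {"slide": [-0.0013,-0.0063,0],"angular": [0,0,0.0032],"jaw": 0},
    {"slide": [-0.0025,-0.0125,0.0063],"angular": [0,0,0.0032],"jaw": 0},
    {"slide": [-0.0025,-0.0125,0.0188],"angular": [0,0,0.0032],"jaw": 0},
    {"slide": [-0.0025,-0.0125,0.0313],"angular": [0,0,0.0032],"jaw": 0},
    {"slide": [-0.0025,-0.0125,0.0313],"angular": [0,0,0.0032],"jaw": 0},
  ],
)

```text
t: 21.7
tool_pos: [0.523, 0.1733, 0.1049]
eef_rot: [3.134, -0.205, -0.007]
force: [-1.0, 0.1, -3.9]
grip_width: 0.295
finger_force: 81.3
```

```bash
python3 - <<'E'
from h import *
to([.5254,.1731,.0693],-7.6)
E
```

```text
t 21.7 pos [0.523  0.1733 0.1049] rot [ 3.1337 -0.2054 -0.0067] F [-1.05  0.1  -3.94] grip 0.295 81.3
slide cm [ 0.25 -0.02  3.56] ang [0.0015 0.0042 0.0018]
```

In the tool's units: 3.3 cm / 80 = 0.0413, 0.15 cm / 80 = 0.0019.

Request:
servo_tool(
  targets=[
    {"slide": [0.0019,0,0.0125],"angular": [0,0,0],"jaw": 0},
    {"slide": [0.0019,0,0.025],"angular": [0,0,0],"jaw": 0},
    {"slide": [0.0019,0,0.0338],"angular": [0,0,0],"jaw": 0},
    {"slide": [0.0019,0,0.0388],"angular": [0,0,0],"jaw": 0},
    {"slide": [0.0019,0,0.0413],"angular": [0,0,0],"jaw": 0},
  ],
)

```text
t: 22.2
tool_pos: [0.526, 0.1733, 0.0737]
eef_rot: [3.135, -0.206, -0.002]
force: [-0.5, -0.1, -4.1]
grip_width: 0.294
finger_force: 81.4
```

In the tool's units: 0.15 cm / 80 = 0.0019, 0.1 cm / 80 = 0.0013.

Request:
servo_tool(
  targets=[
    {"slide": [0,0,0.0013],"angular": [0,0,0],"jaw": 0},
    {"slide": [0,0,0.0019],"angular": [0,0,0],"jaw": 0},
    {"slide": [0,0,0.0019],"angular": [0,0,0],"jaw": 0},
  ],
)

```text
t: 22.5
tool_pos: [0.5266, 0.1734, 0.0733]
eef_rot: [-3.135, 0.206, -0.001]
force: [0.5, 0.7, -3.9]
grip_width: 0.292
finger_force: 81.4
```

In the tool's units: 0.25 cm / 80 = 0.0031, 0.2 cm / 80 = 0.0025.

Request:
servo_tool(
  targets=[
    {"slide": [0,0,0.0013],"angular": [0,0,0],"jaw": 0},
    {"slide": [0,0,0.0025],"angular": [0,0,0],"jaw": 0},
    {"slide": [0,0,0.0031],"angular": [0,0,0],"jaw": 0},
    {"slide": [0,0,0.0031],"angular": [0,0,0],"jaw": 0},
  ],
)

```text
t: 22.9
tool_pos: [0.5263, 0.1733, 0.0704]
eef_rot: [3.135, -0.206, -0.0]
force: [-0.7, 0.7, -4.1]
grip_width: 0.297
finger_force: 81.4
```

In the tool's units: 0.15 cm / 80 = 0.0019, 0.1 cm / 80 = 0.0013.

Request:
servo_tool(
  targets=[
    {"slide": [0,0,0.0006],"angular": [0,0,0],"jaw": 0},
    {"slide": [0,0,0.0013],"angular": [0,0,0],"jaw": 0},
    {"slide": [0,0,0.0019],"angular": [0,0,0],"jaw": 0},
    {"slide": [0,0,0.0019],"angular": [0,0,0],"jaw": 0},
  ],
)

```text
t: 23.3
tool_pos: [0.5265, 0.1731, 0.0694]
eef_rot: [3.134, -0.206, 0.0]
force: [-1.3, -2.0, 0.6]
grip_width: 0.295
finger_force: 81.9
```

Contact came at the original height, carrying most of the weight. Next I'll open and retreat straight up.

In the tool's units: 0.03 cm / 80 = 0.0004.

Request:
servo_tool(
  targets=[
    {"slide": [0,0,0.0004],"angular": [0,0,0],"jaw": 0.4},
    {"slide": [0,0,0.0004],"angular": [0,0,0],"jaw": 0.6},
    {"slide": [0,0,0.0004],"angular": [0,0,0],"jaw": 1},
    {"slide": [0,0,0.0004],"angular": [0,0,0],"jaw": 1},
    {"slide": [0,0,0.0004],"angular": [0,0,0],"jaw": 1},
  ],
  force=20,
)

```text
t: 23.8
tool_pos: [0.5265, 0.1735, 0.0689]
eef_rot: [-3.135, 0.206, -0.001]
force: [0.2, -0.1, 0.4]
grip_width: 1.0
finger_force: 0.0
```

In the tool's units: -12 cm / 80 = -0.15, -8 cm / 80 = -0.1.

Request:
servo_tool(
  targets=[
    {"slide": [0,0,0.0004],"angular": [0,0,0],"jaw": 1},
    {"slide": [0,0,-0.0188],"angular": [0,0,0],"jaw": 1},
    {"slide": [0,0,-0.05],"angular": [0,0,0],"jaw": 1},
    {"slide": [0,0,-0.1],"angular": [0,0,0],"jaw": 1},
    {"slide": [0,0,-0.15],"angular": [0,0,0],"jaw": 1},
  ],
)

```text
t: 24.3
tool_pos: [0.5259, 0.1733, 0.1906]
eef_rot: [3.135, -0.206, -0.001]
force: [1.8, -0.1, 1.0]
grip_width: 1.0
finger_force: 0.0
```

Request:
servo_tool(
  targets=[
    {"slide": [0,0,-0.0375],"angular": [0,0,0],"jaw": 1},
    {"slide": [0,0,-0.05],"angular": [0,0,0],"jaw": 1},
    {"slide": [0,0,-0.05],"angular": [0,0,0],"jaw": 1},
  ],
)

```text
t: 24.6
tool_pos: [0.5276, 0.1736, 0.2314]
eef_rot: [-3.134, 0.206, -0.007]
force: [-0.4, 0.6, -0.8]
grip_width: 1.002
finger_force: 0.0
```

```bash
python3 - <<'E'
from h import *
st()
p,d=imaging.snapshot("wrist"); K=imaging.get_calibration("wrist"); cv2.imwrite("pics/w6.png",p[:,:,::-1])
P=cloud(d,K); g=(d>0)&(abs(P[...,0]-.526)<.08)&(abs(P[...,1]-.172)<.08)
rect(P[g&(P[...,2]>.1)&(P[...,2]<.12)],"grip")
rect(P[g&(P[...,2]>.018)&(P[...,2]<.034)],"rest")
p,d=imaging.snapshot("scene"); cv2.imwrite("pics/s6.png",p[:,:,::-1])
E
```

```text
t 24.6 s mm 340.1 x mm 114.2 z mm 231.39 F [-0.44  0.57 -0.81] N 2.99 tq [ 0.01  0.05 -0.  ]
grip 4080 c [524.5 172.9] size [25.7 71.2] ang 82.49 z [101.3 104.5 105.9]
rest 3314 c [522.8 173.2] size [ 66.1 107.9] ang 82.51 z [21.4 23.1 30.2]
```

View pics/s6.png

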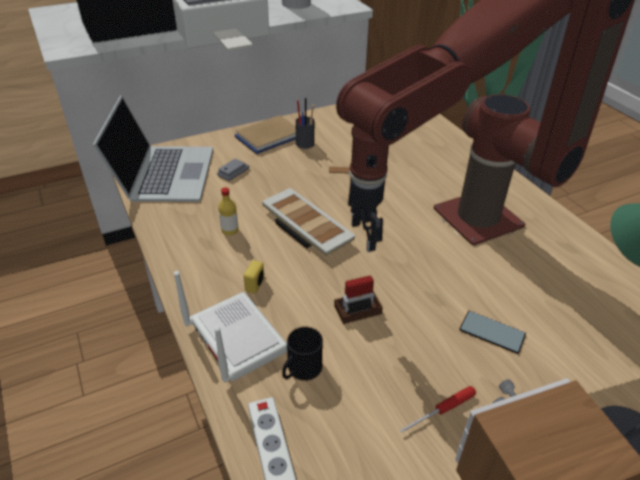

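The roller stands upright in its rest at (360,300). Its grip is 81 mm above the rest rim, as at the start, and parallel to the rest. The other things have not moved, so I'll hand in.

```bash
python3 -c "
from plant import ticket; print(ticket.sign_off())"
```

```text
the job is handed in; nothing more can be done
None
```

The job is handed in at about 25 s: all seven staves measured flush to within 0.05 mm, the highest push I read was about 22 N (limit 28 N), and the roller is back upright in its rest with nothing else moved.

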